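Load the ball thrust unit and close it with its pressure plate

TASK

Take the three larger steel balls out of the black tray and put one in each of the three pockets around the post on the steel base. Then lower the aluminium pressure plate, boss upward, over the post until it sits level and fully home on the three balls; lower it in the fingers rather than letting it drop. Leave the small ball in its tray, and the pump, mallet, hub and sprocket where they lie.

Things in the scene. Friction and masses are not known exactly. Their poses are not given: they have to be found in the camera images.
- base: bright steel base plate fixed to the bench, 130 x 130 mm, 16 mm thick, with an 18 mm post standing at its centre and three round pockets 46 mm from the post axis, 120 degrees apart; origin at the centre of its underside, z up along the post
- pocket0 (a point): centre of the floor of pocket 0 in the base: round dark-floored pocket 24 mm across and 7 mm deep, floor 9 mm above the bench, rim (base top) 16 mm above the bench; a seated ball's centre is 11 mm above this point
- pocket1 (a point): centre of the floor of pocket 1 in the base: round dark-floored pocket 24 mm across and 7 mm deep, floor 9 mm above the bench, rim (base top) 16 mm above the bench; a seated ball's centre is 11 mm above this point
- pocket2 (a point): centre of the floor of pocket 2 in the base: round dark-floored pocket 24 mm across and 7 mm deep, floor 9 mm above the bench, rim (base top) 16 mm above the bench; a seated ball's centre is 11 mm above this point
- post_top (a point): top of the post, on its axis, 60 mm above the bench and 44 mm above the base's top; the post is 18 mm across, its last 8 mm tapering to 12 mm
- tray: black plastic ball tray fixed to the bench, 105 x 105 mm, 10 mm thick, with four round recesses (19 mm across, 4 mm deep) at +-27.5 mm in its x and y; origin at the centre of its underside. Each recess holds one ball, in no fixed order: three of 22 mm and one of 14 mm
- ball_a: polished steel ball, 22 mm across, about 44 g, one of three alike, lying in a recess of the tray at the start; origin at its centre, its axes mean nothing
- ball_b: polished steel ball, 22 mm across, about 44 g, one of three alike, lying in a recess of the tray at the start; origin at its centre, its axes mean nothing
- ball_c: polished steel ball, 22 mm across, about 44 g, one of three alike, lying in a recess of the tray at the start; origin at its centre, its axes mean nothing
- small_ball: small steel ball, 14 mm across, in one recess of the tray; it does not belong to the job; origin at its centre
- plate: loose aluminium pressure plate, about 0.25 kg, lying flat on the bench boss up: disc 112 mm across and 6 mm thick, on it a round boss 40 mm across that rises to 32 mm above the underside (grip it by the boss), with a 23 mm bore right through; origin at the centre of the underside, z up along the boss. Home on the balls its underside is 31 mm above the bench
- pump: gray cast fuel pump, 70 x 56 mm, 54 mm high, loose bystander; origin at its underside
- mallet: orange rubber mallet lying down, head 60 mm across, 90 mm long, handle 260 mm, loose bystander; origin at its underside below the middle of the head; the handle runs to its -y
- hub: nickel-plated wheel hub standing on its 104 mm flange, 62 mm high, loose bystander; origin at its underside
- sprocket: white nylon sprocket lying flat, 178 mm across, 8 mm thick, loose bystander; origin at its underside

How it is judged (in metres and radians):
On the way, in this order (a step that is already met when the one before it is completed fails the run):
1. each of the three pockets holds one of the larger balls, seated on the pocket floor, with the plate not yet on the post (((horizontal distance between ball_a and pocket0 below 0.004 m and z of ball_a in the frame of pocket0 between 0.009 and 0.013 m) or (horizontal distance between ball_b and pocket0 below 0.004 m and z of ball_b in the frame of pocket0 between 0.009 and 0.013 m) or (horizontal distance between ball_c and pocket0 below 0.004 m and z of ball_c in the frame of pocket0 between 0.009 and 0.013 m)) and ((horizontal distance between ball_a and pocket1 below 0.004 m and z of ball_a in the frame of pocket1 between 0.009 and 0.013 m) or (horizontal distance between ball_b and pocket1 below 0.004 m and z of ball_b in the frame of pocket1 between 0.009 and 0.013 m) or (horizontal distance between ball_c and pocket1 below 0.004 m and z of ball_c in the frame of pocket1 between 0.009 and 0.013 m)) and ((horizontal distance between ball_a and pocket2 below 0.004 m and z of ball_a in the frame of pocket2 between 0.009 and 0.013 m) or (horizontal distance between ball_b and pocket2 below 0.004 m and z of ball_b in the frame of pocket2 between 0.009 and 0.013 m) or (horizontal distance between ball_c and pocket2 below 0.004 m and z of ball_c in the frame of pocket2 between 0.009 and 0.013 m)) and horizontal distance between plate and base above 0.05 m), for 0.2 s.
2. the plate is over the post, level, resting on the three balls (horizontal distance between plate and base below 0.004 m and z of plate in the frame of base between 0.0285 and 0.034 m and angle between plate's own z axis and vertical below 0.06 rad), for 0.2 s.
At the end, for the whole second after the job is handed in: Each pocket holds one 22 mm ball (centre within 4 mm of the pocket axis and 9 to 13 mm above its floor); the plate is centred on the post within 4 mm, boss up, tilted less than 0.06 rad, its underside 28.5 to 34 mm above the base's underside; balls and plate at rest (all of step 2 and ((horizontal distance between ball_a and pocket0 below 0.004 m and z of ball_a in the frame of pocket0 between 0.009 and 0.013 m) or (horizontal distance between ball_b and pocket0 below 0.004 m and z of ball_b in the frame of pocket0 between 0.009 and 0.013 m) or (horizontal distance between ball_c and pocket0 below 0.004 m and z of ball_c in the frame of pocket0 between 0.009 and 0.013 m)) and ((horizontal distance between ball_a and pocket1 below 0.004 m and z of ball_a in the frame of pocket1 between 0.009 and 0.013 m) or (horizontal distance between ball_b and pocket1 below 0.004 m and z of ball_b in the frame of pocket1 between 0.009 and 0.013 m) or (horizontal distance between ball_c and pocket1 below 0.004 m and z of ball_c in the frame of pocket1 between 0.009 and 0.013 m)) and ((horizontal distance between ball_a and pocket2 below 0.004 m and z of ball_a in the frame of pocket2 between 0.009 and 0.013 m) or (horizontal distance between ball_b and pocket2 below 0.004 m and z of ball_b in the frame of pocket2 between 0.009 and 0.013 m) or (horizontal distance between ball_c and pocket2 below 0.004 m and z of ball_c in the frame of pocket2 between 0.009 and 0.013 m)) and linear speed of each of ball_a, ball_b, ball_c, plate below 0.02 m/s); the robot touches nothing.
It fails at once if the plate falls along the post (faster than 0.45 m/s while its underside is below the post top) instead of being lowered (horizontal distance between plate and base below 0.012 m and z of plate in the frame of base below 0.058 m and linear speed of plate above 0.45 m/s).
It fails at once if the small ball is moved by more than 20 mm (distance of small_ball from where it was at the start of the episode above 0.02 m).
It fails at once if the pump, mallet, hub or sprocket is moved by more than 30 mm (distance of any of pump, mallet, hub, sprocket from where it was at the start of the episode above 0.03 m).
It also fails if it takes over 72 s, if anything falls off the work surface, if the arm or the gripper's body presses on something with over 40 N, if the wrist force passes 120 N, or if a joint passes its speed limit or range.

ROBOT

A 7-joint arm with a two-finger parallel gripper is mounted at the origin on the work surface. World frame = base frame: x ahead of the robot, y to its left, z up, the work surface at z = 0. Lengths are in m, angles in degrees, forces in N, time in s.
With the tool pointing down it reaches from about 0.35 to 0.9 m from the base axis. Payload 19.9 kg.
Tool frame: the origin (TCP) lies midway between the tips of the shut fingers; the grasp point (between the pads) lies 19 mm behind it; z points along the fingers, y is the line along which they close (so a half turn about z gives the same grasp; the last joint's range is limited). The gripper opens to 85 mm and grips with 20 to 120 N. Pads are 22 mm wide; open, the fingers measure 114 mm over their backs; the gripper's body (76 mm by 85 mm) begins 54 mm behind the grasp point. The pads swing forward as they close: fully open they stand 13 mm farther back than shut.
Start: joints at [-73.826, 23.915, -0.59, 92.452, 0.269, 63.638, -3.037], TCP at [0.199, 0.593, 0.231] pointing down, gripper open.
Joint ranges: [-161.28, 161.28], [-22.2, 115.67], [-73.04, 71.86], [3.21, 147.25], [-68.34, 248.33], [10.77, 114.83], [-161.83, 161.83]. Speed limits (degrees/s): [108.29, 108.29, 136.94, 136.94, 172.46, 172.46, 172.46].

INTERFACE

Orientations are given as [roll, pitch, yaw] about the fixed x, y, z axes, in that order (R = Rz(yaw) Ry(pitch) Rx(roll)).
In Python, from cell import state, optics, workorder gives the robot as it stands.
- The arm moves only by the tool step_arm, never from a script. Its argument "deltas" is a list of rows, each a list of 2 entries, a list of its own where there are three numbers: the shift along the tool's x, y, z in m, then the turn, a rotation vector about the tool's x, y, z in degrees. A call has exactly 8 rows; each row shifts and turns the commanded pose from where the row before left it, along the tool's axes as they then stand; what a row does not reach is not made up. A row lasts 1/12 s, in which the tool goes at most 41.7 mm and 7.16 degrees, less where a joint would pass 70% of its speed; a pose out of reach is approached as far as the arm can. A call is refused whole if a number of a shift passes 0.0417 or a number of a turn 7.16, either way. A call with a gripper value outside its range is refused whole. "jaw" is the finger opening in m, from 0 to 0.0854, set as the call begins (left out, the last holds). The fingers move at their own pace and stop on an object; the grip force is fixed at half the most. Time passes only in rows, so rows that do not move let the fingers close, or fill a call up. It gives the time, the measured TCP pose, the force, the opening and the grip force at its end, in the units of the state.
- state(): the state, without advancing time (a new reading comes with each control period).
- optics.read_camera(name): name is "scene" or "top" or "wrist"; returns the picture (400x640x3 uint8, blue, green, red); there is no depth.
- optics.camera_info(name): a dict with "fx", "fy", "cx", "cy" (pixels), "R" (3x3) and "t" (3): a world point X has camera coordinates R X + t; the wrist camera has in their place "T_tool_cam" (4x4, takes a point from camera to tool coordinates, whose origin is the TCP and whose axes are the flange's). Camera axes: x right, y down, z forward; pixel columns grow to the right and rows downward; lengths in m; the calibration is good to about 2 mm. A picture is of the moment at which its call begins: read the wrist's pose just before it. camera_info takes no time and is no camera call.
- workorder.sign_off(): hands the job in; it is judged then, once.
The state is a dict: "t": time; "joint_pos": joint angles; "joint_vel": joint speeds; "effort": joint torques, N m; "ee_pos": TCP position; "ee_rot": TCP orientation; "ft_force": force on the tool from outside, world axes, zero at the start; "ft_torque": the same for the moment, N m; "opening": finger opening in m; "grasp_force": force on a finger pad.
Only numpy, scipy, OpenCV 4.12 (cv2) and the standard library are available. Lean on these libraries where they do the work, as an engineer would, in place of code of your own. Each camera call takes 0.05 s, during which the arm holds its last target. There are 200 camera calls.

## Working session

There is one attempt and no reset: what is moved stays moved. The work goes in short steps, Python scripts to look and compute and a tool call to move; the robot and the scene stay as the last step left them, time stands still between calls to the robot, and variables do not carry over. Pictures are saved under pics/ and viewed, at most 10 in all, crops included, and the job is handed in when it is done.

Besides the shell and the picture viewer there is one more tool, called after "Request:" as name(argument=value, ...), one argument or row to a line, values as JSON. step_arm: Moves the arm, as the interface text tells. Its arguments: {"type":"object","properties":{"deltas":{"type":"array","items":{"type":"array"}},"jaw":{"type":"number"}},"required":["deltas"]}

```bash
mkdir -p pics; ls
python3 - <<'E'
from cell import state, optics
import cv2, numpy as np
s=state(); print(s['t'],s['ee_pos'],s['ee_rot'],s['opening'])
a=optics.read_camera('top'); b=optics.read_camera('scene')
cv2.imwrite('pics/top.png',a); cv2.imwrite('pics/scene.png',b)
for n in('top','scene','wrist'):print(n,optics.camera_info(n))
E
```

```text
pics
0.0 [0.19874158 0.5921875  0.23065579] [-1.79928841e+02  5.06011977e-03  1.61451292e+02] 0.08555789596632256
top {'fx': 503.618450623707, 'fy': 503.618450623707, 'cx': 320.72515468915, 'cy': 208.62985470418283, 'R': array([[-2.85286294e-03, -9.99995790e-01,  5.30499941e-04],
       [-9.89976779e-01,  2.74937122e-03, -1.41203462e-01],
       [ 1.41201409e-01, -9.28016748e-04, -9.89980455e-01]]), 't': array([0.08493745, 0.58250176, 1.20364981])}
scene {'fx': 394.4317816898106, 'fy': 394.4317816898106, 'cx': 317.8656792301797, 'cy': 198.353490223167, 'R': array([[ 0.85239003,  0.52263364,  0.01689134],
       [ 0.45374307, -0.72320518, -0.52066448],
       [-0.25990086,  0.45147354, -0.85359427]]), 't': array([-0.53124471, -0.19605532,  1.21703162])}
wrist {'fx': 276.52134120100555, 'fy': 276.52134120100555, 'cx': 318.6828684128357, 'cy': 198.30391791441994, 'T_tool_cam': array([[ 1.84127826e-03, -9.64004125e-01, -2.65880908e-01,
         6.80480282e-02],
       [ 9.99996334e-01,  2.30287812e-03, -1.42436893e-03,
         2.88470905e-04],
       [ 1.98538885e-03, -2.65877311e-01,  9.64004831e-01,
        -1.42592428e-01],
       [ 0.00000000e+00,  0.00000000e+00,  0.00000000e+00,
         1.00000000e+00]])}
```

View pics/top.png

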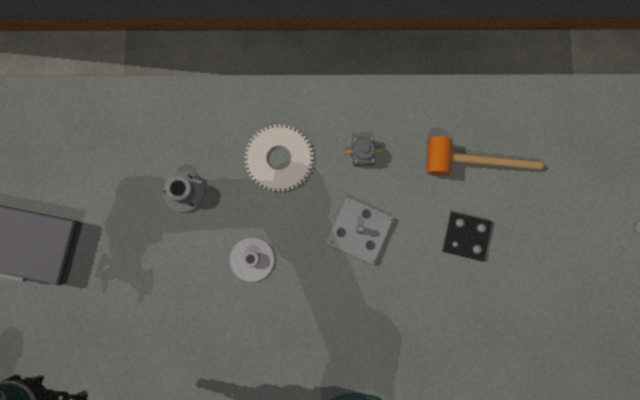

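View pics/scene.png

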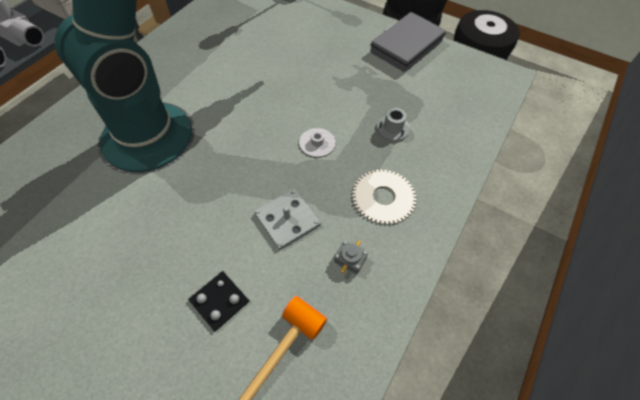

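The top view shows the base at about (361,230) with the post at its centre, the tray at (468,236) with the small ball at (455,244), and the plate at (252,260). The scene view agrees. Next come enlarged crops.

```bash
cat > h.py <<'E'
import numpy as np, cv2
from cell import state, optics
from scipy.spatial.transform import Rotation as Ro
def cam(n,s=None):
    i=optics.camera_info(n)
    if n!='wrist': R,t=i['R'],i['t']
    else:
        T=i['T_tool_cam']; Rt=Ro.from_euler('xyz',s['ee_rot'],degrees=True).as_matrix()
        Rwc=Rt@T[:3,:3]; c=Rt@T[:3,3]+np.array(s['ee_pos']); R=Rwc.T; t=-R@c
    return i['fx'],i['fy'],i['cx'],i['cy'],np.array(R),np.array(t)
def ray(C,uv):
    fx,fy,cx,cy,R,t=C; d=R.T@np.array([(uv[0]-cx)/fx,(uv[1]-cy)/fy,1]); return -R.T@t,d/np.linalg.norm(d)
def atz(C,uv,z):
    c,d=ray(C,uv); return c+d*(z-c[2])/d[2]
def proj(C,X):
    fx,fy,cx,cy,R,t=C; p=R@np.array(X)+t; return np.array([fx*p[0]/p[2]+cx,fy*p[1]/p[2]+cy])
def tri(rays):
    A=0;b=0
    for c,d in rays:
        P=np.eye(3)-np.outer(d,d);A=A+P;b=b+P@c
    X=np.linalg.solve(A,b); return X,[np.linalg.norm((np.eye(3)-np.outer(d,d))@(X-c)) for c,d in rays]
E
python3 - <<'E'
from h import *
a=cv2.imread('pics/top.png');b=cv2.imread('pics/scene.png')
C=cam('top')
for n,u,z in [('base',(361,230),.06),('tray',(468,236),.01),('plate',(252,260),.03),('mallet',(440,155),.05),('pump',(363,150),.05),('spr',(279,157),0),('hub',(181,190),.06)]: print(n,atz(C,u,z).round(3))
def crop(i,x,y,w,k): return cv2.resize(i[y-w:y+w,x-w:x+w],None,fx=k,fy=k,interpolation=cv2.INTER_CUBIC)
r=[np.hstack([crop(a,361,230,33,4),crop(a,468,236,33,4),crop(a,252,260,33,4)]),np.hstack([crop(b,287,220,33,4),crop(b,218,300,33,4),crop(b,317,141,33,4)])]
cv2.imwrite('pics/m.png',np.vstack(r))
E
```

```text
base [ 0.528 -0.014  0.06 ]
tray [ 0.517 -0.287  0.01 ]
plate [0.457 0.253 0.03 ]
mallet [ 0.716 -0.214  0.05 ]
pump [ 0.729 -0.023  0.05 ]
spr [0.724 0.191 0.   ]
hub [0.627 0.425 0.06 ]
```

View pics/m.png

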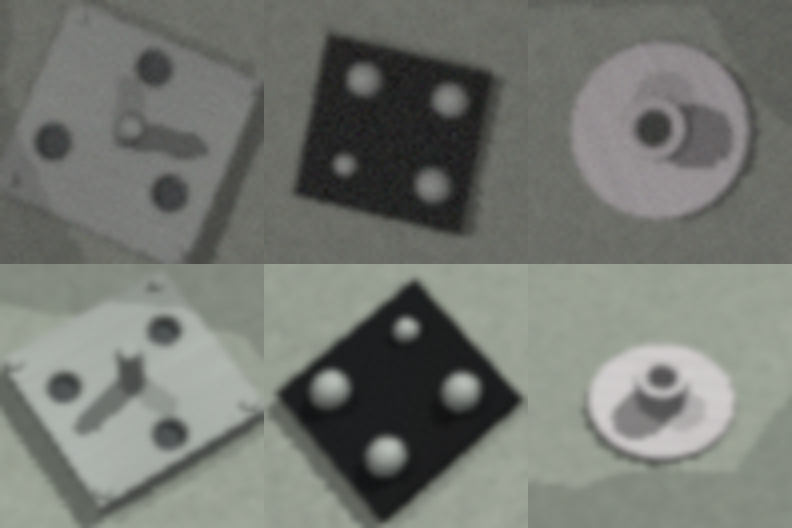

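In the crops the pockets, balls, post and bore are clear, and the small ball is at crop (344,165) in top and (405,329) in scene. I'll triangulate these from the two views.

Run:
```python
from h import *
C=cam('top');D=cam('scene')
def px(o,m): return np.array(o)+np.array(m)/4-.375
T={'pA':((155,67),(164,66)),'pB':((53,141),(64,123)),'pC':((170,194),(170,170)),'post':((129,127),(130,90))}
# which scene pocket matches: choose by projecting
b1,b2=(328,197),(254,187)
def best(tops,scs,o1,o2,z):
    for m in tops:
        X=atz(C,px(o1,m),z); q=proj(D,X); 
        k=min(scs,key=lambda s:np.linalg.norm(px(o2,s)-q))
        Y,e=tri([ray(C,px(o1,m)),ray(D,px(o2,k))]); print(m,k,Y.round(4),np.round(e,4),'atz top',X.round(4),'scene',atz(D,px(o2,k),z).round(4))
print('pockets');best([(155,67),(53,141),(170,194)],[(164,66),(64,123),(170,170)],b1,b2,.0125)
print('post');best([(129,127)],[(130,90)],b1,b2,.06)
print('balls');best([(100,79),(186,100),(169,185),(80,165)],[(66,125),(198,127),(122,192),(142,65)],(435,203),(185,267),.017)
print('plate disc');best([(131,130)],[(133,138)],(219,227),(284,108),.005)
print('bore');best([(125,128)],[(134,113)],(219,227),(284,108),.032)
```

```text
pockets
(155, 67) (170, 170) [ 0.5747 -0.0318  0.0122] [0.0003 0.0003] atz top [ 0.5744 -0.032   0.0125] scene [ 0.5751 -0.0318  0.0125]
(53, 141) (164, 66) [0.5278 0.0329 0.0125] [0.0001 0.0001] atz top [0.5277 0.0328 0.0125] scene [0.5279 0.033  0.0125]
(170, 194) (64, 123) [ 0.4947 -0.0399  0.0115] [0.0005 0.0005] atz top [ 0.4942 -0.0402  0.0125] scene [ 0.4954 -0.0399  0.0125]
post
(129, 127) (130, 90) [ 0.5325 -0.0121  0.0503] [0. 0.] atz top [ 0.5315 -0.0113  0.06  ] scene [ 0.536  -0.0165  0.06  ]
balls
(100, 79) (198, 127) [ 0.551  -0.2659  0.0142] [0.0004 0.0004] atz top [ 0.5504 -0.2655  0.017 ] scene [ 0.5522 -0.2661  0.017 ]
(186, 100) (122, 192) [ 0.5373 -0.3196  0.0142] [0.0001 0.0001] atz top [ 0.537  -0.3188  0.017 ] scene [ 0.5384 -0.3198  0.017 ]
(169, 185) (66, 125) [ 0.484  -0.3062  0.0149] [0.0002 0.0002] atz top [ 0.4838 -0.3057  0.017 ] scene [ 0.485  -0.3064  0.017 ]
(80, 165) (142, 65) [ 0.497  -0.2525  0.0099] [0.0002 0.0002] atz top [ 0.4964 -0.2507  0.017 ] scene [ 0.4999 -0.2536  0.017 ]
plate disc
(131, 130) (133, 138) [ 0.4609  0.2586 -0.0015] [0.0002 0.0002] atz top [0.4604 0.2576 0.005 ] scene [0.4637 0.2542 0.005 ]
bore
(125, 128) (134, 113) [0.4611 0.2585 0.0281] [0.0005 0.0005] atz top [0.4605 0.2576 0.032 ] scene [0.4631 0.2559 0.032 ]
```

```bash
cat >> h.py <<'E'
def go(xyz,psi,n,frm=None):
    """row (repeated n times) to bring the TCP to xyz with closing axis at psi, tool down; frm=(xyz,psi)"""
    if frm is None:
        s=state(); frm=(s['ee_pos'],s['ee_rot'][2]-90)
    th=(frm[1]-psi+90)%180-90          # about tool z (down)
    Y=np.radians(frm[1]+90); d=np.array(xyz)-frm[0]
    X=np.array([np.cos(Y),np.sin(Y)]); y=np.array([np.sin(Y),-np.cos(Y)])
    p=np.array([X@d[:2],y@d[:2]]); A=sum(Ro.from_rotvec([0,0,np.radians(k*th/n)]).as_matrix()[:2,:2] for k in range(n))
    r=np.linalg.solve(A,p); print(n,'x row [[%.4f,%.4f,%.4f],[0,0,%.2f]]'%(*r,-d[2]/n,th/n),flush=True)
def st():
    s=state(); print('t%.2f'%s['t'],np.round(s['ee_pos'],4),np.round(s['ee_rot'],2),'F',np.round(s['ft_force'],1),'open %.4f'%s['opening'],'g %.1f'%s['grasp_force']); return s
E
python3 -c "
from h import *
go((.461,.2585,.16),31.45,14)"
```

```text
14 x row [[-0.0299,-0.0079,0.0051],[0,0,2.86]]
```

Request:
step_arm(
  deltas=[
    [[-0.0299,-0.0079,0.005],[0,0,2.86]],
    [[-0.0299,-0.0079,0.005],[0,0,2.86]],
    [[-0.0299,-0.0079,0.005],[0,0,2.86]],
    [[-0.0299,-0.0079,0.005],[0,0,2.86]],
    [[-0.0299,-0.0079,0.005],[0,0,2.86]],
    [[-0.0299,-0.0079,0.005],[0,0,2.86]],
    [[-0.0299,-0.0079,0.005],[0,0,2.86]],
    [[-0.0299,-0.0079,0.005],[0,0,2.86]],
  ],
)

```text
t: 0.77
ee_pos: [0.3784, 0.4224, 0.1908]
ee_rot: [-180.0, 0.0, 138.4]
ft_force: [0.5, 0.9, 0.1]
opening: 0.0851
grasp_force: 0.0
```

Request:
step_arm(
  deltas=[
    [[-0.0299,-0.0079,0.005],[0,0,2.86]],
    [[-0.0299,-0.0079,0.005],[0,0,2.86]],
    [[-0.0299,-0.0079,0.005],[0,0,2.86]],
    [[-0.0299,-0.0079,0.005],[0,0,2.86]],
    [[-0.0299,-0.0079,0.005],[0,0,2.86]],
    [[-0.0299,-0.0079,0.005],[0,0,2.86]],
    [[0,0,0],[0,0,0]],
    [[0,0,0],[0,0,0]],
  ],
)

```text
t: 1.43
ee_pos: [0.4607, 0.2569, 0.161]
ee_rot: [-180.0, 0.0, 121.2]
ft_force: [-1.3, 0.6, -0.4]
opening: 0.0851
grasp_force: 0.0
```

Run:
```python
from h import *
s=st(); w=optics.read_camera('wrist'); cv2.imwrite('pics/w1.png',w)
C=cam('wrist',s)
print('pred disc',proj(C,(.461,.2585,.006)),'bore top',proj(C,(.461,.2585,.032)))
go((.5324,-.0129,.17),31.45,8)
```

```text
t1.43 [0.4607 0.2569 0.161 ] [-1.7995e+02  3.0000e-02  1.2124e+02] F [-1.3  0.6 -0.4] open 0.0851 g 0.0
pred disc [320.33211166 184.50268472] bore top [320.41906154 190.14690771]
8 x row [[-0.0336,-0.0100,-0.0011],[0,0,-0.01]]
```

View pics/w1.png

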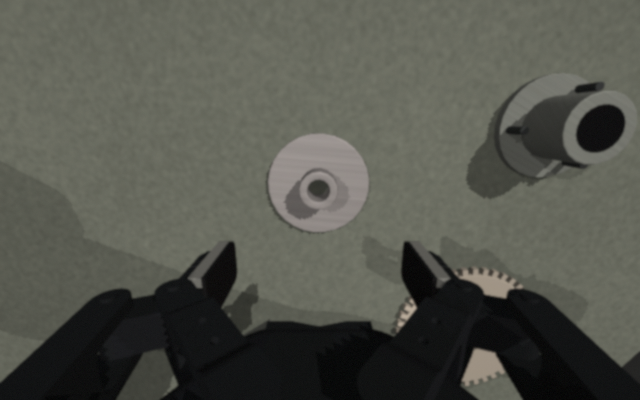

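The wrist view shows the disc centre at (318,183) and the bore at (319,189). Both lie within 2 px (about 2 mm) of the prediction, so the calibrations agree. Next I look at the base, then the tray.

Request:
step_arm(
  deltas=[
    [[-0.0336,-0.01,-0.001],[0,0,0]],
    [[-0.0336,-0.01,-0.001],[0,0,0]],
    [[-0.0336,-0.01,-0.001],[0,0,0]],
    [[-0.0336,-0.01,-0.001],[0,0,0]],
    [[-0.0336,-0.01,-0.001],[0,0,0]],
    [[-0.0336,-0.01,-0.001],[0,0,0]],
    [[-0.0336,-0.01,-0.001],[0,0,0]],
    [[-0.0336,-0.01,-0.001],[0,0,0]],
  ],
  jaw=0.045,
)

```text
t: 2.15
ee_pos: [0.5326, -0.0129, 0.1695]
ee_rot: [180.0, -0.0, 121.6]
ft_force: [-0.2, -0.1, -0.1]
opening: 0.0449
grasp_force: 0.0
```

Request:
step_arm(
  deltas=[
    [[0,0,0],[0,0,0]],
    [[0,0,0],[0,0,0]],
    [[0,0,0],[0,0,0]],
    [[0,0,0],[0,0,0]],
    [[0,0,0],[0,0,0]],
    [[0,0,0],[0,0,0]],
    [[0,0,0],[0,0,0]],
    [[0,0,0],[0,0,0]],
  ],
)

```text
t: 2.82
ee_pos: [0.5322, -0.0123, 0.1693]
ee_rot: [-180.0, 0.0, 121.4]
ft_force: [0.7, 0.7, -1.1]
opening: 0.045
grasp_force: 0.0
```

Run:
```python
from h import *
s=st(); w=optics.read_camera('wrist'); cv2.imwrite('pics/w2.png',cv2.resize(w[60:300,170:470],None,fx=2,fy=2,interpolation=cv2.INTER_CUBIC))
C=cam('wrist',s)
for n,p in dict(A=(.5747,-.0318,.009),B=(.5278,.0329,.009),C=(.4947,-.0399,.009),post=(.5324,-.0129,.06)).items(): print(n,((proj(C,p)-(170,60)+.25)*2).round(1))
go((.5172,-.286,.15),31.45,8)
```

```text
t2.82 [ 0.5322 -0.0123  0.1693] [-180.      0.    121.45] F [ 0.7  0.7 -1.1] open 0.0450 g 0.0
A [343.9 315.4]
B [335.8 176.2]
C [216.5 256.6]
post [298.7 274.8]
8 x row [[-0.0282,-0.0194,0.0024],[0,0,-0.00]]
```

View pics/w2.png

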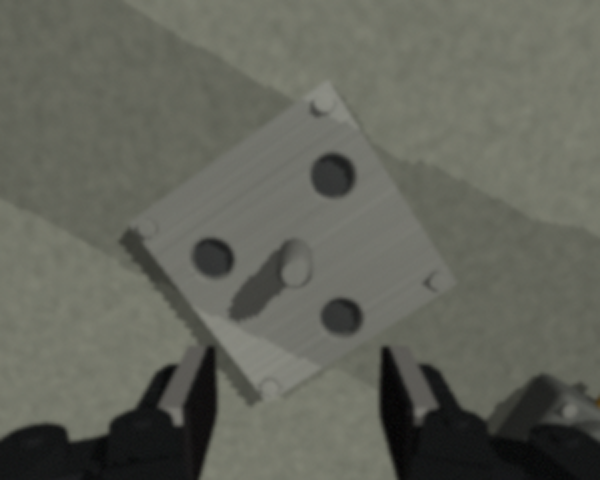

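The pockets are at crop (342,316), (333,175) and (213,258), about 1 mm from the triangulated positions. On to the tray.

Request:
step_arm(
  deltas=[
    [[-0.0282,-0.0194,0.0024],[0,0,0]],
    [[-0.0282,-0.0194,0.0024],[0,0,0]],
    [[-0.0282,-0.0194,0.0024],[0,0,0]],
    [[-0.0282,-0.0194,0.0024],[0,0,0]],
    [[-0.0282,-0.0194,0.0024],[0,0,0]],
    [[-0.0282,-0.0194,0.0024],[0,0,0]],
    [[-0.0282,-0.0194,0.0024],[0,0,0]],
    [[-0.0282,-0.0194,0.0024],[0,0,0]],
  ],
)

```text
t: 3.53
ee_pos: [0.517, -0.2876, 0.1501]
ee_rot: [180.0, 0.0, 121.4]
ft_force: [0.5, -0.0, -0.3]
opening: 0.0448
grasp_force: 0.0
```

Run:
```python
from h import *
s=st(); w=optics.read_camera('wrist'); cv2.imwrite('pics/w3.png',cv2.resize(w[60:300,170:470],None,fx=2,fy=2,interpolation=cv2.INTER_CUBIC))
C=cam('wrist',s)
for n,p in dict(a=(.551,-.2659,.017),b=(.5373,-.3196,.017),c=(.484,-.3062,.017),small=(.497,-.2525,.013)).items(): print(n,((proj(C,p)-(170,60)+.25)*2).round(1))
go((.551,-.266,.06),31.45,4)
```

```text
t3.53 [ 0.517  -0.2876  0.1501] [179.99   0.   121.43] F [ 0.5 -0.  -0.3] open 0.0448 g 0.0
a [377.6 260. ]
b [300.  330.6]
c [225.1 258.7]
small [301.6 181.1]
4 x row [[0.0015,0.0114,0.0225],[0,0,-0.09]]
```

View pics/w3.png

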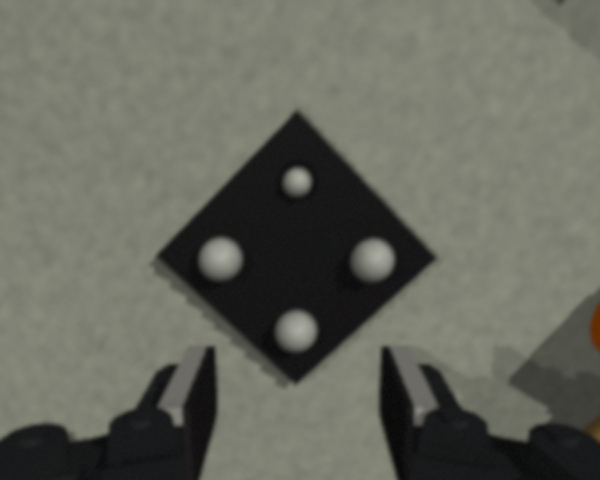

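The balls are at crop (373,260), (296,331) and (221,259), with the small one at (297,182). They sit a steady 1.5 to 2 mm to one side along tool y, so I apply a small common correction. First I pick ball a.

Request:
step_arm(
  deltas=[
    [[0.0004,0.0196,0.02],[0,0,0]],
    [[0.0004,0.0196,0.02],[0,0,0]],
    [[0,0,0.03],[0,0,0]],
    [[0,0,0.03],[0,0,0]],
    [[0,0,0.025],[0,0,0]],
    [[0,0,0.009],[0,0,0]],
    [[0,0,0.003],[0,0,0]],
    [[0,0,0],[0,0,0]],
  ],
)

```text
t: 4.25
ee_pos: [0.5504, -0.2652, 0.0134]
ee_rot: [-180.0, 0.0, 121.4]
ft_force: [0.6, -1.1, -0.2]
opening: 0.0449
grasp_force: 0.0
```

Request:
step_arm(
  deltas=[
    [[0,0,0],[0,0,0]],
    [[0,0,0],[0,0,0]],
    [[0,0,0],[0,0,0]],
    [[0,0,0],[0,0,0]],
    [[0,0,0],[0,0,0]],
    [[0,0,0],[0,0,0]],
    [[0,0,0],[0,0,0]],
    [[0,0,0],[0,0,0]],
  ],
  jaw=0.015,
)

```text
t: 4.92
ee_pos: [0.551, -0.2657, 0.0149]
ee_rot: [179.9, 0.1, 121.4]
ft_force: [-2.7, 0.8, 9.2]
opening: 0.0179
grasp_force: 58.4
```

Run:
```python
from h import *
s=st(); w=optics.read_camera('wrist'); cv2.imwrite('pics/w4.png',w[150:400,120:520])
go((.5733,-.0324,.07),31.45,8,(np.array(s['ee_pos'])+[0,0,.055],s['ee_rot'][2]-90))
```

```text
t4.92 [ 0.551  -0.2657  0.0149] [1.7993e+02 1.1000e-01 1.2139e+02] F [-2.7  0.8  9.2] open 0.0179 g 58.4
8 x row [[0.0234,0.0176,-0.0000],[0,0,-0.01]]
```

View pics/w4.png

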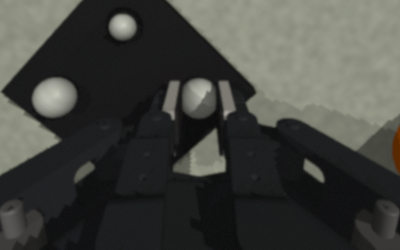

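The jaw stopped at 17.9 mm rather than 22, with an upward force, so the pads gripped above the ball's equator. I'll open, go about 9 mm lower and regrip.

Request:
step_arm(
  deltas=[
    [[0,0,0],[0,0,0]],
    [[0,0,0],[0,0,0]],
    [[0,0,0],[0,0,0]],
    [[0,0,0.003],[0,0,0]],
    [[0,0,0.003],[0,0,0]],
    [[0,0,0.002],[0,0,0]],
    [[0,0,0],[0,0,0]],
    [[0,0,0],[0,0,0]],
  ],
  jaw=0.045,
)

```text
t: 5.63
ee_pos: [0.5507, -0.265, 0.0076]
ee_rot: [179.9, -0.0, 121.4]
ft_force: [-16.9, 11.3, 55.1]
opening: 0.0449
grasp_force: 27.7
```

Request:
step_arm(
  deltas=[
    [[0,0,0],[0,0,0]],
    [[0,0,0],[0,0,0]],
    [[0,0,0],[0,0,0]],
    [[0,0,0],[0,0,0]],
    [[0,0,0],[0,0,0]],
    [[0,0,0],[0,0,0]],
    [[0,0,0],[0,0,0]],
    [[0,0,0],[0,0,0]],
  ],
  jaw=0.018,
)

```text
t: 6.3
ee_pos: [0.5528, -0.268, 0.01]
ee_rot: [179.8, 0.4, 121.3]
ft_force: [-16.5, 3.1, 77.0]
opening: 0.0194
grasp_force: 66.6
```

The tips bear on the tray at 77 N, so I relieve that by lifting gently with the ball gripped.

Request:
step_arm(
  deltas=[
    [[0,0,-0.003],[0,0,0]],
    [[0,0,-0.003],[0,0,0]],
    [[0,0,-0.003],[0,0,0]],
    [[0,0,-0.003],[0,0,0]],
    [[0,0,-0.004],[0,0,0]],
    [[0,0,-0.004],[0,0,0]],
    [[0,0,0],[0,0,0]],
    [[0,0,0],[0,0,0]],
  ],
)

```text
t: 6.97
ee_pos: [0.5504, -0.2649, 0.0253]
ee_rot: [180.0, 0.0, 121.4]
ft_force: [0.5, 1.1, -0.7]
opening: 0.0187
grasp_force: 43.5
```

Run:
```python
from h import *
s=st(); w=optics.read_camera('wrist'); a=optics.read_camera('scene')
k=cv2.resize(a[270:330,185:255],None,fx=5,fy=5,interpolation=cv2.INTER_CUBIC)
v=w[170:370,220:420]; v=cv2.resize(v,(300,300),interpolation=cv2.INTER_CUBIC)
cv2.imwrite('pics/w5.png',np.hstack([v,k]))
```

```text
t6.97 [ 0.5504 -0.2649  0.0253] [1.7999e+02 1.0000e-02 1.2141e+02] F [ 0.5  1.1 -0.7] open 0.0187 g 43.5
```

View pics/w5.png

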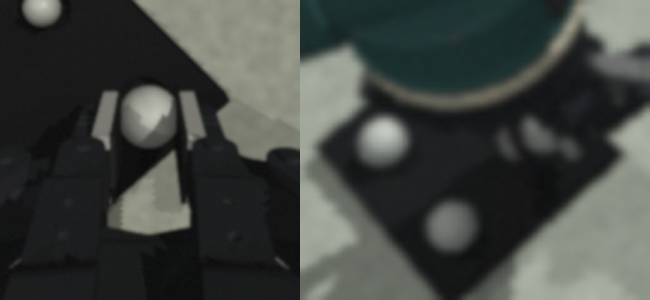

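The ball is held and lifted: the pad gap in the picture is about 22 mm, so the opening readout just includes pad compliance. From the tool poses, the ball sits about 3 mm toward tool +x and 7 mm above the tips. I carry it to pocket A.

Request:
step_arm(
  deltas=[
    [[0.0229,0.0176,-0.015],[0,0,0]],
    [[0.0229,0.0176,-0.015],[0,0,0]],
    [[0.0229,0.0176,-0.015],[0,0,0]],
    [[0.0229,0.0176,0],[0,0,0]],
    [[0.0229,0.0176,0],[0,0,0]],
    [[0.0229,0.0176,0],[0,0,0]],
    [[0.0229,0.0176,0],[0,0,0]],
    [[0.0229,0.0176,0],[0,0,0]],
  ],
)

```text
t: 7.73
ee_pos: [0.5749, -0.0338, 0.07]
ee_rot: [-180.0, -0.0, 121.4]
ft_force: [0.3, -0.0, -0.3]
opening: 0.0189
grasp_force: 43.5
```

Request:
step_arm(
  deltas=[
    [[0,0,0],[0,0,0]],
    [[0,0,0.01],[0,0,0]],
    [[0,0,0.01],[0,0,0]],
    [[0,0,0.005],[0,0,0]],
    [[0,0,0],[0,0,0]],
    [[0,0,0],[0,0,0]],
    [[0,0,0],[0,0,0]],
    [[0,0,0],[0,0,0]],
  ],
)

```text
t: 8.4
ee_pos: [0.5752, -0.0357, 0.0454]
ee_rot: [180.0, 0.0, 121.4]
ft_force: [0.8, -0.0, -0.8]
opening: 0.0193
grasp_force: 43.5
```

Run:
```python
from h import *
s=st(); w=optics.read_camera('wrist'); 
C=cam('wrist',s); o=np.array([220,140]);k=2.5
for n,p in dict(A=(.5733,-.0324,.016),ballpred=np.array(s['ee_pos'])+[-.0016,.0026,.007]).items(): print(n,((proj(C,p)-o+.3)*k).round(1))
cv2.imwrite('pics/w6.png',cv2.resize(w[140:300,220:420],None,fx=k,fy=k,interpolation=cv2.INTER_CUBIC))
go((.5749,-.035,.0185),31.45,3)
```

```text
t8.40 [ 0.5752 -0.0357  0.0454] [1.7998e+02 2.0000e-02 1.2137e+02] F [ 0.8 -0.  -0.8] open 0.0193 g 43.5
A [249.4 207. ]
ballpred [249.1 269.9]
3 x row [[0.0002,0.0000,0.0090],[0,0,-0.02]]
```

View pics/w6.png

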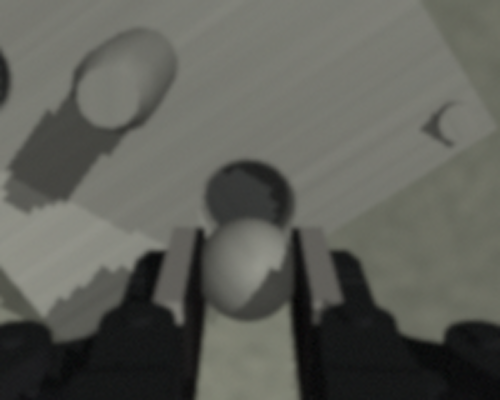

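The held ball at (248,269) matches my prediction and the pocket rim is at (249,204), so the alignment is within 1 mm. I lower it, release, and go back.

Request:
step_arm(
  deltas=[
    [[0.0009,0,0.009],[0,0,0]],
    [[0,0,0.009],[0,0,0]],
    [[0,0,0.006],[0,0,0]],
    [[0,0,0.003],[0,0,0]],
    [[0,0,0],[0,0,0]],
    [[0,0,0],[0,0,0]],
    [[0,0,0],[0,0,0]],
    [[0,0,0],[0,0,0]],
  ],
)

```text
t: 9.12
ee_pos: [0.5747, -0.0345, 0.0184]
ee_rot: [180.0, 0.0, 121.4]
ft_force: [0.2, 0.7, -0.6]
opening: 0.0189
grasp_force: 43.6
```

Request:
step_arm(
  deltas=[
    [[0,0,0],[0,0,0]],
    [[0,0,0],[0,0,0]],
    [[0,0,0],[0,0,0]],
    [[0,0,0],[0,0,0]],
    [[0,0,-0.01],[0,0,0]],
    [[0,0,-0.02],[0,0,0]],
    [[0,0,-0.03],[0,0,0]],
    [[0,0,0],[0,0,0]],
  ],
  jaw=0.04,
)

```text
t: 9.78
ee_pos: [0.5769, -0.0349, 0.0832]
ee_rot: [179.7, 0.2, 121.4]
ft_force: [1.5, 0.2, 0.3]
opening: 0.0401
grasp_force: 0.0
```

Run:
```python
from h import *
s=st(); w=optics.read_camera('wrist'); C=cam('wrist',s)
q=proj(C,(.5733,-.0324,.020)); print(q)
g=cv2.cvtColor(w,cv2.COLOR_BGR2GRAY)
x,y=q.astype(int); sub=g[y-35:y+35,x-35:x+35]; cv2.imwrite('pics/w7.png',cv2.resize(sub,None,fx=5,fy=5,interpolation=cv2.INTER_CUBIC))
print(cv2.HoughCircles(cv2.resize(sub,None,fx=4,fy=4,interpolation=cv2.INTER_CUBIC),cv2.HOUGH_GRADIENT,1.2,30,param1=80,param2=25,minRadius=40,maxRadius=80), 'centre expected 140,140')
go((.5363,-.3202,.07),31.45,8)
```

```text
t9.78 [ 0.5769 -0.0349  0.0832] [1.7971e+02 1.7000e-01 1.2138e+02] F [1.5 0.2 0.3] open 0.0401 g 0.0
[316.65885133 206.73568391]
None centre expected 140,140
8 x row [[-0.0279,-0.0229,0.0014],[0,0,-0.01]]
```

Request:
step_arm(
  deltas=[
    [[-0.028,-0.0227,0],[0,0,0]],
    [[-0.028,-0.0227,0],[0,0,0]],
    [[-0.028,-0.0227,0],[0,0,0]],
    [[-0.028,-0.0227,0],[0,0,0]],
    [[-0.028,-0.0227,0],[0,0,0]],
    [[-0.028,-0.0227,0],[0,0,0]],
    [[-0.028,-0.0227,0],[0,0,0]],
    [[-0.028,-0.0227,0],[0,0,0]],
  ],
)

```text
t: 10.5
ee_pos: [0.5356, -0.3219, 0.0781]
ee_rot: [-180.0, -0.0, 121.4]
ft_force: [1.7, 0.5, -0.7]
opening: 0.0401
grasp_force: 0.0
```

Request:
step_arm(
  deltas=[
    [[0,0,0.01],[0,0,0]],
    [[0,0,0.01],[0,0,0]],
    [[0,0,0],[0,0,0]],
    [[0,0,0],[0,0,0]],
    [[0,0,0],[0,0,0]],
    [[0,0,0],[0,0,0]],
    [[0,0,0],[0,0,0]],
    [[0,0,0],[0,0,0]],
  ],
)

```text
t: 11.17
ee_pos: [0.5366, -0.32, 0.0585]
ee_rot: [180.0, 0.0, 121.4]
ft_force: [-0.5, 0.8, 0.9]
opening: 0.0399
grasp_force: 0.0
```

```bash
cat >> h.py <<'E'
def blob(g,q,r=20,rel=.5,min_area=20):
    "centroid of the bright blob nearest to q in a window of +-r px"
    x,y=np.round(q).astype(int); s=cv2.GaussianBlur(g[y-r:y+r+1,x-r:x+r+1],(3,3),0)
    lo,hi=np.percentile(s,20),s.max(); m=(s>lo+rel*(hi-lo)).astype(np.uint8)
    n,_,S,c=cv2.connectedComponentsWithStats(m); 
    L=[(c[i]+[x-r,y-r],S[i,4]) for i in range(1,n) if S[i,4]>=min_area]
    return [(p.round(1),a,lo,hi) for p,a in sorted(L,key=lambda e:np.linalg.norm(e[0]-q))[:2]]
E
python3 - <<'E'
from h import *
g=cv2.imread('pics/w7.png',0); print('pocketA view'); print(cv2.resize(g,(14,14),interpolation=cv2.INTER_AREA))
s=st(); w=cv2.cvtColor(optics.read_camera('wrist'),cv2.COLOR_BGR2GRAY); C=cam('wrist',s)
for n,p in dict(b=(.5363,-.3202,.017),c=(.483,-.3068,.017),a=(.55,-.2665,.017)).items(): q=proj(C,p);print(n,q.round(1),blob(w,q) if 25<q[0]<610 and 25<q[1]<370 else '')
go((.5363,-.3202,.0125),31.45,4)
E
```

```text
pocketA view
[[ 82 114 116 118 119 117 117 118 118 117 117 117 117 117]
 [113 117 118 118 117 117 117 117 116 116 117 117 117 117]
 [118 118 117 116 117 117 116 115 116 117 116 117 117 118]
 [118 116 116 117 116 112  99 100 111 116 116 116 118 118]
 [116 117 117 116 105  71  78  91  81 100 117 119 116 116]
 [117 117 116 114  75  86 115 129 129  91 113 115 117 117]
 [117 115 115 104  62  94 122 140 139 114 105 117 116 116]
 [115 116 116  85  59  88 114 131 129 110 109 115 115 115]
 [118 116 112  73  62  71  95 109 110 102 114 115 113 106]
 [133 125 113  80  67  62  68  81  97 112 114 111 106 106]
 [136 136 134 118  98  88 100 110 114 110 105 106 105 105]
 [137 136 133 133 133 127 118 113 109 104 103 105 106 104]
 [114 134 135 133 133 133 122 107 110 119 113 109 107 104]
 [ 98 134 133 134 130 115 111 122 127 125 120 121 113 108]]
t11.17 [ 0.5366 -0.32    0.0585] [1.7998e+02 2.0000e-02 1.2144e+02] F [-0.5  0.8  0.9] open 0.0399 g 0.0
b [318.7 221.5] [(array([319.1, 219.3]), np.int32(586), np.float64(23.0), np.uint8(198))]
c [261.3 166.2] [(array([260.3, 163. ]), np.int32(658), np.float64(27.0), np.uint8(198))]
a [378.1 167.3] []
4 x row [[0.0000,-0.0001,0.0115],[0,0,-0.01]]
```

Ball a is in pocket A, seen as a bright disc inside the dark ring. Ball b is aligned, so I descend and grip.

Request:
step_arm(
  deltas=[
    [[0.001,0,0.018],[0,0,0]],
    [[0,0,0.014],[0,0,0]],
    [[0,0,0.008],[0,0,0]],
    [[0,0,0.004],[0,0,0]],
    [[0,0,0.002],[0,0,0]],
    [[0,0,0],[0,0,0]],
    [[0,0,0],[0,0,0]],
    [[0,0,0],[0,0,0]],
  ],
)

```text
t: 11.88
ee_pos: [0.536, -0.3197, 0.0127]
ee_rot: [180.0, 0.0, 121.4]
ft_force: [-0.5, 0.1, 0.1]
opening: 0.04
grasp_force: 0.0
```

Request:
step_arm(
  deltas=[
    [[0,0,0],[0,0,0]],
    [[0,0,0],[0,0,0]],
    [[0,0,0],[0,0,0]],
    [[0,0,0],[0,0,0]],
    [[0,0,0],[0,0,0]],
    [[0,0,0],[0,0,0]],
    [[0,0,0],[0,0,0]],
    [[0,0,0],[0,0,0]],
  ],
  jaw=0.018,
)

```text
t: 12.55
ee_pos: [0.5361, -0.3195, 0.0126]
ee_rot: [180.0, 0.0, 121.4]
ft_force: [0.2, 1.5, 6.5]
opening: 0.0186
grasp_force: 42.3
```

Request:
step_arm(
  deltas=[
    [[0,0,-0.03],[0,0,0]],
    [[0.0305,0.0176,-0.012],[0,0,0]],
    [[0.0305,0.0176,-0.012],[0,0,0]],
    [[0.0305,0.0176,-0.012],[0,0,0]],
    [[0.0305,0.0176,-0.012],[0,0,0]],
    [[0.0305,0.0176,-0.012],[0,0,0]],
    [[0.0305,0.0176,0],[0,0,0]],
    [[0.0305,0.0176,0],[0,0,0]],
  ],
)

```text
t: 13.22
ee_pos: [0.5296, -0.0714, 0.1029]
ee_rot: [179.9, 0.0, 121.4]
ft_force: [0.4, -0.1, -0.3]
opening: 0.019
grasp_force: 42.0
```

Request:
step_arm(
  deltas=[
    [[0.0305,0.0176,0],[0,0,0]],
    [[0.0305,0.0176,0],[0,0,0]],
    [[0.0305,0.0176,0],[0,0,0]],
    [[0,0,0.02],[0,0,0]],
    [[0,0,0.02],[0,0,0]],
    [[0,0,0.015],[0,0,0]],
    [[0,0,0],[0,0,0]],
    [[0,0,0],[0,0,0]],
  ],
)

```text
t: 13.88
ee_pos: [0.5267, 0.0323, 0.0469]
ee_rot: [-179.9, -0.0, 121.4]
ft_force: [-0.4, 0.1, 0.4]
opening: 0.0188
grasp_force: 42.0
```

Run:
```python
from h import *
s=st(); w=cv2.cvtColor(optics.read_camera('wrist'),cv2.COLOR_BGR2GRAY); C=cam('wrist',s)
cv2.imwrite('pics/w8.png',w)
e=np.array(s['ee_pos'])
q=proj(C,e+[0,0,.0045]); print('ball exp',q.round(1),blob(w,q,14))
q=proj(C,(.5268,.0323,.016)); print('pocket exp',q.round(1),'dark:',blob(255-w,q-[0,6],18,.6))
go((.5268,.0323,.0185),31.45,3)
x,y=q.astype(int); print(cv2.resize(w[y-30:y+42,x-28:x+28],(14,18),interpolation=cv2.INTER_AREA))
```

```text
t13.88 [0.5267 0.0323 0.0469] [-1.7992e+02 -1.0000e-02  1.2139e+02] F [-0.4  0.1  0.4] open 0.0188 g 42.0
ball exp [319.3 250.8] [(array([318.4, 246.2]), np.int32(339), np.float64(66.0), np.uint8(141))]
pocket exp [319.5 227.1] dark: [(array([319.2, 221.3]), np.int32(574), np.float64(142.0), np.uint8(233)), (array([337.1, 235.4]), np.int32(21), np.float64(142.0), np.uint8(233))]
3 x row [[0.0001,-0.0001,0.0097],[0,0,-0.02]]
[[113 113 115 113 111 113 115 116 116 113 115 117 118 109]
 [114 114 111 112 113 115 116 114 113 116 118 117 116 115]
 [113 110 112 114 115 112 106 109 115 117 116 116 117 117]
 [110 114 114 113  89  59  48  46  62  94 114 116 116 116]
 [114 114 112  82  54  51  52  43  33  38  83 114 117 118]
 [114 112 101  58  53  54  55  55  50  37  43 103 117 118]
 [112 114  97  55  53  53  54  55  55  39  35  86 116 116]
 [115 116 100  56  53  53  54  54  55  51  38  82 114 114]
 [103  98  82  71  54  60  69  74  70  56  48  67  94 103]
 [ 92  75  54  89  71  87 101 109 110  96  73  49  70  92]
 [ 92  64  40  74  89 103 112 122 126 120  83  42  58  92]
 [ 92  51  34  75  98 113 120 127 133  94  68  31  44  91]
 [ 90  38  39  80 101 116 126 134 129  71  61  36  32  88]
 [ 86  27  41  82 100 115 128 137 100  65  62  37  23  82]
 [ 78  21  39  79  96 110 124 118  72  64  62  36  16  74]
 [ 69  18  34  70  90 103 109  78  67  65  60  33  13  61]
 [ 78  21  27  60  77  90  75  66  65  63  67  37  14  44]
 [ 81  22  28  63  64  64  62  62  61  72 105  52  11  42]]
```

The ball and pocket B line up to within 1 mm. I lower and release.

Request:
step_arm(
  deltas=[
    [[0.0005,0,0.01],[0,0,0]],
    [[0,0,0.009],[0,0,0]],
    [[0,0,0.006],[0,0,0]],
    [[0,0,0.0035],[0,0,0]],
    [[0,0,0],[0,0,0]],
    [[0,0,0],[0,0,0]],
    [[0,0,0],[0,0,0]],
    [[0,0,0],[0,0,0]],
  ],
)

```text
t: 14.6
ee_pos: [0.527, 0.033, 0.0189]
ee_rot: [180.0, 0.0, 121.4]
ft_force: [0.6, 0.3, 0.6]
opening: 0.0187
grasp_force: 42.0
```

Request:
step_arm(
  deltas=[
    [[0,0,0],[0,0,0]],
    [[0,0,0],[0,0,0]],
    [[0,0,0],[0,0,0]],
    [[0,0,0],[0,0,0]],
    [[0,0,-0.01],[0,0,0]],
    [[0,0,-0.02],[0,0,0]],
    [[0,0,-0.03],[0,0,0]],
    [[0,0,-0.02],[0,0,0]],
  ],
  jaw=0.04,
)

```text
t: 15.27
ee_pos: [0.5271, 0.0328, 0.1011]
ee_rot: [180.0, 0.0, 121.4]
ft_force: [1.2, 0.4, 0.4]
opening: 0.0401
grasp_force: 0.0
```

Run:
```python
from h import *
s=st(); w=cv2.cvtColor(optics.read_camera('wrist'),cv2.COLOR_BGR2GRAY); C=cam('wrist',s)
q=proj(C,(.5268,.0323,.020)); x,y=q.astype(int); print(q,blob(w,q,16)); print(cv2.resize(w[y-28:y+28,x-28:x+28],(14,14),interpolation=cv2.INTER_AREA))
f=np.array(s['ee_pos']); f[2]=.098
go((.483,-.3068,.08),-28.55,10,((.5263,.0327,.098),31.45))
```

```text
t15.27 [0.5271 0.0328 0.1011] [1.7996e+02 3.0000e-02 1.2138e+02] F [1.2 0.4 0.4] open 0.0401 g 0.0
[318.6520412  205.44882841] [(array([322. , 202.9]), np.int32(237), np.float64(70.0), np.uint8(143)), (array([331.1, 207.3]), np.int32(201), np.float64(70.0), np.uint8(143))]
[[113 112 112 112 113 112 111 112 115 114 113 108 101  99]
 [112 112 112 112 110 111 113 114 113 114 116 115 104 100]
 [112 112 110 110 112 113 112 111 114 116 115 115 112 102]
 [111 109 110 112 109  83  69  74  89 110 115 114 115 109]
 [109 111 112 108  73  65  92 108 104  87 110 115 116 115]
 [112 112 110  93  56  90 113 125 132 116  99 115 115 114]
 [111 111 111  74  61  94 117 134 139 128 104 113 113 115]
 [112 114 105  60  61  89 110 127 129 121 105 113 116 117]
 [113 112  91  62  56  75  96 108 114 107 108 116 117 116]
 [112 111  98  67  62  60  72  85  90 101 115 116 116 117]
 [110 111 108  85  68  67  65  89 106 115 115 116 117 119]
 [112 112 113 112 100 102 103 114 115 115 116 118 117 116]
 [113 113 112 111 112 114 115 114 114 117 118 116 115 115]
 [113 111 111 113 114 114 114 115 118 117 115 115 115 115]]
10 x row [[-0.0351,-0.0073,0.0018],[0,0,6.00]]
```

Ball b is in pocket B, with the same pattern as A. Now ball c, turning 60° on the way.

Request:
step_arm(
  deltas=[
    [[-0.0351,-0.0073,0],[0,0,6]],
    [[-0.0351,-0.0073,0],[0,0,6]],
    [[-0.0351,-0.0073,0],[0,0,6]],
    [[-0.0351,-0.0073,0],[0,0,6]],
    [[-0.0351,-0.0073,0],[0,0,6]],
    [[-0.0351,-0.0073,0],[0,0,6]],
    [[-0.0351,-0.0073,0],[0,0,6]],
    [[-0.0351,-0.0073,0],[0,0,6]],
  ],
)

```text
t: 15.98
ee_pos: [0.5201, -0.2472, 0.0994]
ee_rot: [179.9, 0.0, 73.1]
ft_force: [0.8, 0.3, 0.1]
opening: 0.0402
grasp_force: 0.0
```

Request:
step_arm(
  deltas=[
    [[-0.0351,-0.0073,0.005],[0,0,6]],
    [[-0.0351,-0.0073,0.005],[0,0,6]],
    [[0,0,0.02],[0,0,0]],
    [[0,0,0.01],[0,0,0]],
    [[0,0,0],[0,0,0]],
    [[0,0,0],[0,0,0]],
    [[0,0,0],[0,0,0]],
    [[0,0,0],[0,0,0]],
  ],
)

```text
t: 16.65
ee_pos: [0.4839, -0.3062, 0.0595]
ee_rot: [179.9, -0.0, 61.5]
ft_force: [-0.1, -0.0, 0.5]
opening: 0.0397
grasp_force: 0.0
```

Run:
```python
from h import *
s=st(); w=cv2.cvtColor(optics.read_camera('wrist'),cv2.COLOR_BGR2GRAY); C=cam('wrist',s)
for n,p in dict(c=(.483,-.3068,.017),small=(.496,-.2531,.013)).items(): q=proj(C,p);print(n,q.round(1),blob(w,q))
go((.483,-.3068,.0125),-28.55,4)
```

```text
t16.65 [ 0.4839 -0.3062  0.0595] [ 1.7994e+02 -2.0000e-02  6.1500e+01] F [-0.1 -0.   0.5] open 0.0397 g 0.0
c [318.8 221.3] [(array([316.3, 220.9]), np.int32(621), np.float64(24.0), np.uint8(181))]
small [297.9 144.5] [(array([295.6, 143.5]), np.int32(239), np.float64(25.0), np.uint8(192))]
4 x row [[-0.0002,-0.0001,0.0117],[0,0,0.01]]
```

Request:
step_arm(
  deltas=[
    [[-0.0005,-0.0018,0.018],[0,0,0]],
    [[0,0,0.014],[0,0,0]],
    [[0,0,0.009],[0,0,0]],
    [[0,0,0.004],[0,0,0]],
    [[0,0,0.002],[0,0,0]],
    [[0,0,0],[0,0,0]],
    [[0,0,0],[0,0,0]],
    [[0,0,0],[0,0,0]],
  ],
)

```text
t: 17.37
ee_pos: [0.4815, -0.3065, 0.0122]
ee_rot: [180.0, 0.0, 61.4]
ft_force: [-0.1, 0.5, -0.8]
opening: 0.0402
grasp_force: 0.0
```

Request:
step_arm(
  deltas=[
    [[0,0,0],[0,0,0]],
    [[0,0,0],[0,0,0]],
    [[0,0,0],[0,0,0]],
    [[0,0,0],[0,0,0]],
    [[0,0,0],[0,0,0]],
    [[0,0,0],[0,0,0]],
    [[0,0,0],[0,0,0]],
    [[0,0,0],[0,0,0]],
  ],
  jaw=0.018,
)

```text
t: 18.03
ee_pos: [0.4814, -0.3064, 0.012]
ee_rot: [180.0, -0.0, 61.4]
ft_force: [0.7, 0.1, 5.9]
opening: 0.0188
grasp_force: 42.6
```

```bash
python3 -c "
from h import *
s=st()
go((.494,-.0403,.08),-28.55,8)"
```

```text
t18.03 [ 0.4814 -0.3064  0.012 ] [179.96  -0.    61.41] F [0.7 0.1 5.9] open 0.0188 g 42.6
8 x row [[0.0300,-0.0145,-0.0085],[0,0,-0.01]]
```

Request:
step_arm(
  deltas=[
    [[0,0,-0.03],[0,0,0]],
    [[0,0,-0.03],[0,0,0]],
    [[0.03,-0.0145,0],[0,0,0]],
    [[0.03,-0.0145,0],[0,0,0]],
    [[0.03,-0.0145,0],[0,0,0]],
    [[0.03,-0.0145,0],[0,0,0]],
    [[0.03,-0.0145,0],[0,0,0]],
    [[0.03,-0.0145,0],[0,0,0]],
  ],
)

```text
t: 18.7
ee_pos: [0.4907, -0.1049, 0.0717]
ee_rot: [-180.0, -0.0, 61.4]
ft_force: [1.5, 0.3, -0.0]
opening: 0.0189
grasp_force: 42.3
```

Request:
step_arm(
  deltas=[
    [[0.03,-0.0145,0],[0,0,0]],
    [[0.03,-0.0145,0],[0,0,0]],
    [[0,0,0],[0,0,0]],
    [[0,0,0.015],[0,0,0]],
    [[0,0,0.01],[0,0,0]],
    [[0,0,0],[0,0,0]],
    [[0,0,0],[0,0,0]],
    [[0,0,0],[0,0,0]],
  ],
)

```text
t: 19.37
ee_pos: [0.4942, -0.0407, 0.0469]
ee_rot: [180.0, 0.0, 61.3]
ft_force: [-0.1, 0.4, -1.4]
opening: 0.0187
grasp_force: 42.3
```

Run:
```python
from h import *
s=st(); w=cv2.cvtColor(optics.read_camera('wrist'),cv2.COLOR_BGR2GRAY); C=cam('wrist',s)
e=np.array(s['ee_pos'])
q=proj(C,e+[0,0,.0045]); print('ball exp',q.round(1),blob(w,q,14))
q=proj(C,(.494,-.0403,.016)); print('pocket exp',q.round(1),'dark:',blob(255-w,q-[0,6],18,.6))
go((.494,-.0403,.0185),-28.55,3)
x,y=q.astype(int); print(x,y);print(cv2.resize(w[y-32:y+40,x-32:x+32],(16,18),interpolation=cv2.INTER_AREA))
```

```text
t19.37 [ 0.4942 -0.0407  0.0469] [1.800e+02 2.000e-02 6.135e+01] F [-0.1  0.4 -1.4] open 0.0187 g 42.3
ball exp [319.9 249.5] [(array([316. , 246.1]), np.int32(402), np.float64(98.0), np.uint8(143))]
pocket exp [319.1 225.6] dark: [(array([316.6, 220.7]), np.int32(568), np.float64(141.0), np.uint8(224))]
3 x row [[0.0000,-0.0001,0.0095],[0,0,-0.03]]
319 225
[[117 116 113 116 115 114 113 114 115 116 115 114 117 118  87  69]
 [116 117 114 116 115 113 112 114 115 116 115 114 117 119 104  70]
 [116 116 114 116 115 114 112 113 115 115 115 114 116 118 115  78]
 [115 117 114 115 115 113 111 108 111 114 115 114 116 118 112  76]
 [114 117 114 115 113  89  59  45  50  68  98 113 116 118 115  79]
 [114 117 115 113  75  36  32  39  55  48  48  87 115 118 117  96]
 [113 117 115  94  40  40  51  60  64  63  57  54 107 118 117 112]
 [113 117 115  76  41  57  63  63  63  63  63  66 105 118 117 117]
 [113 117 114  73  45  59  63  63  62  62  62  70 112 127 131 130]
 [110 108 103  62  54  63  82  90  89  78  66  86  99 113 119 127]
 [108 104  85  47  84 104 116 120 118 110  93  99  68  78 104 113]
 [104 104  72  38  99 124 131 133 129 122 108  91  49  65 104 106]
 [102 103  57  44 116 131 137 140 133 124 113  98  50  50 103 103]
 [104 101  43  39 112 129 137 142 133 125 117 102  57  36  99 104]
 [104  96  29  36  96 126 132 140 134 125 115  99  57  26  92 104]
 [104  87  20  36  76 121 128 131 127 118 107  90  50  18  83 104]
 [105  77  15  30  61 101 117 117 114 107  96  79  38  16  70 105]
 [ 96  78  17  24  58  75 100 102 100  94  81  65  30  17  70 101]]
```

Pocket C is about 0.8 mm to tool -y of the ball, a small correction. I lower and release.

Request:
step_arm(
  deltas=[
    [[0,-0.0008,0.01],[0,0,0]],
    [[0,0,0.009],[0,0,0]],
    [[0,0,0.006],[0,0,0]],
    [[0,0,0.0035],[0,0,0]],
    [[0,0,0],[0,0,0]],
    [[0,0,0],[0,0,0]],
    [[0,0,0],[0,0,0]],
    [[0,0,0],[0,0,0]],
  ],
)

```text
t: 20.08
ee_pos: [0.4937, -0.0396, 0.0184]
ee_rot: [180.0, -0.0, 61.4]
ft_force: [0.6, -0.0, -0.5]
opening: 0.0186
grasp_force: 42.3
```

Request:
step_arm(
  deltas=[
    [[0,0,0],[0,0,0]],
    [[0,0,0],[0,0,0]],
    [[0,0,0],[0,0,0]],
    [[0,0,0],[0,0,0]],
    [[0,0,-0.01],[0,0,0]],
    [[0,0,-0.02],[0,0,0]],
    [[0,0,-0.04],[0,0,0]],
    [[0,0,-0.04],[0,0,0]],
  ],
  jaw=0.04,
)

```text
t: 20.75
ee_pos: [0.4925, -0.0402, 0.1294]
ee_rot: [-179.9, 0.1, 61.3]
ft_force: [1.1, 1.4, 1.4]
opening: 0.0399
grasp_force: 0.0
```

Run:
```python
from h import *
s=st(); w=optics.read_camera('wrist'); C=cam('wrist',s); cv2.imwrite('pics/w9.png',w)
w=cv2.cvtColor(w,cv2.COLOR_BGR2GRAY)
for n,p in dict(A=(.5733,-.0324,.020),B=(.5268,.0323,.02),C=(.494,-.0403,.02)).items():
    q=proj(C,p); x,y=q.astype(int); print(n,q)
    if n=='C':print(cv2.resize(w[y-28:y+28,x-28:x+28],(14,14),interpolation=cv2.INTER_AREA))
go((.460,.2579,.128),-28.55,8,((.494,-.0403,.1285),-28.55))
```

```text
t20.75 [ 0.4925 -0.0402  0.1294] [-1.799e+02  1.200e-01  6.134e+01] F [1.1 1.4 1.4] open 0.0399 g 0.0
A [394.45068625 146.47172421]
B [314.39577839 105.90825374]
C [320.9975584  194.68869493]
[[115 112 115 113 114 112 112 114 114 113 115  84  67  75]
 [115 112 116 113 114 113 111 114 114 113 115 104  81  87]
 [115 112 115 113 114 113 112 114 114 114 122 129  95  87]
 [116 112 115 113 114 112 110 110 113 118 131 134  99  87]
 [116 113 115 114 112  99  99  95  86 109 128 134 104  88]
 [116 113 114 113 101 118 134 130 105  74 110 132 121  88]
 [116 114 114 110 100 128 153 141 118  80 100 132 132  97]
 [116 114 114 110 106 138 148 137 113  76 106 135 135 114]
 [116 115 114 121 106 120 126 116  94  67 115 136 135 133]
 [115 116 123 133 122  90  93  85  69  75 125 135 135 136]
 [116 124 130 134 133 103  78  76  80 102 131 135 136 136]
 [122 135 131 134 134 131 116 103  98 121 134 136 135 136]
 [121 136 131 134 134 134 131 132 132 134 133 134 134 134]
 [123 131 125 125 123 119 114 112 109 103 100  97  94  90]]
8 x row [[0.0307,-0.0215,0.0001],[0,0,0.00]]
```

All three pockets are filled. Next I go above the plate and look closely with image code.

Request:
step_arm(
  deltas=[
    [[0.0307,-0.0215,0],[0,0,0]],
    [[0.0307,-0.0215,0],[0,0,0]],
    [[0.0307,-0.0215,0],[0,0,0]],
    [[0.0307,-0.0215,0],[0,0,0]],
    [[0.0307,-0.0215,0],[0,0,0]],
    [[0.0307,-0.0215,0],[0,0,0]],
    [[0.0307,-0.0215,0],[0,0,0]],
    [[0.0307,-0.0215,0],[0,0,0]],
  ],
  jaw=0.075,
)

```text
t: 21.47
ee_pos: [0.4594, 0.2602, 0.1289]
ee_rot: [180.0, -0.0, 61.4]
ft_force: [0.9, -0.4, 0.8]
opening: 0.0748
grasp_force: 0.0
```

Request:
step_arm(
  deltas=[
    [[0,0,0.02],[0,0,0]],
    [[0,0,0.02],[0,0,0]],
    [[0,0,0.01],[0,0,0]],
    [[0,0,0],[0,0,0]],
    [[0,0,0],[0,0,0]],
    [[0,0,0],[0,0,0]],
    [[0,0,0],[0,0,0]],
    [[0,0,0],[0,0,0]],
  ],
)

```text
t: 22.13
ee_pos: [0.4604, 0.2584, 0.0789]
ee_rot: [180.0, -0.1, 61.4]
ft_force: [-0.2, 0.3, 0.0]
opening: 0.0751
grasp_force: 0.0
```

Run:
```python
from h import *
s=st(); w=optics.read_camera('wrist'); C=cam('wrist',s); cv2.imwrite('pics/w10.png',w)
g=cv2.cvtColor(w,cv2.COLOR_BGR2GRAY)
q=proj(C,(.46,.2579,.032)); d=proj(C,(.46,.2579,.006)); print('bore',q,'disc',d)
x,y=q.astype(int); print(x,y); print(cv2.resize(g[y-40:y+40,x-40:x+40],(20,20),interpolation=cv2.INTER_AREA))
x,y=d.astype(int); h=cv2.resize(g[max(0,y-110):y+110,x-110:x+110],(22,22),interpolation=cv2.INTER_AREA); print(x,y);print(h)
```

```text
t22.13 [0.4604 0.2584 0.0789] [ 1.7998e+02 -7.0000e-02  6.1390e+01] F [-0.2  0.3  0. ] open 0.0751 g 0.0
bore [319.35934228 218.80763562] disc [319.2630807  208.04566274]
319 218
[[144 145 145 148 151 147 146 146 144 146 147 141 138 127 125 123 123 124
  125 126]
 [144 145 146 150 149 145 147 144 145 143 131 127 127 126 123 123 124 125
  125 127]
 [145 146 149 150 145 147 144 138 126 112 109 110 118 122 123 124 124 124
  126 124]
 [145 148 151 146 146 144 124 108 106 105 102  98  93  98 119 125 125 126
  122 120]
 [147 151 148 145 146 120 107 113 122 125 124 122 107  90  91 119 125 124
  120 120]
 [150 150 145 147 133 112 141 136 124 122 123 124 126 118  92  95 124 120
  120 121]
 [152 146 147 144 122 145 145 124 112 103 103 111 120 128 126  96 116 120
  121 122]
 [148 146 147 138 141 146 136 107  67  56  55  64  97 133 141 130 108 121
  122 123]
 [146 147 145 137 146 140 113  59  52  53  53  55  56  99 139 134 113 122
  123 122]
 [147 146 145 142 144 135  78  51  54  54  55  56  54  69 131 135 126 121
  124 128]
 [147 145 147 141 142 133  66  51  55  54  55  56  61  80 126 140 124 1
[... 2134 characters left out ...]
2 122 105  91 130 141 119 109
   44  85  94  94]
 [ 66  84  39  19 107 109 125 145 146 144 110  94  92 110 141 120 105 109
   26  37  84  58]
 [ 69  67   8  14 105 108 110 113 130 142 145 135 131 128 107 106 107 105
   19  10  64  70]
 [ 93  21   7  17 105 109 108 106 104 103 107 104 100 104 108 108 105  92
   21   9  20  94]
 [ 34  13   6  52 109 106 107 108 106 107 109 108 109 107 109 107  95  93
   49   9  16  42]
 [ 20  14  10  95 107 107 107 109 105  87 106 107 107 105 109  95  93  95
   62  12  17  20]
 [ 21  21  46 106 107 104 104 107 102  69  91 108 108 108  98  92  92  91
   55  28  21  21]
 [ 20  21  30 100 106 107 107 106 104  69  77 106 107 101  92  93  92  91
   55  25  21  21]]
```

The bore is at about (318.6,219) against the predicted (319.4,218.8), so the alignment is within 1 mm. I descend onto the boss and grip.

Request:
step_arm(
  deltas=[
    [[0,-0.0005,0.02],[0,0,0]],
    [[0,0,0.02],[0,0,0]],
    [[0,0,0.015],[0,0,0]],
    [[0,0,0.008],[0,0,0]],
    [[0,0,0.004],[0,0,0]],
    [[0,0,0],[0,0,0]],
    [[0,0,0],[0,0,0]],
    [[0,0,0],[0,0,0]],
  ],
)

```text
t: 22.85
ee_pos: [0.46, 0.2588, 0.0119]
ee_rot: [180.0, -0.1, 61.4]
ft_force: [0.9, -0.9, -0.5]
opening: 0.075
grasp_force: 0.0
```

Request:
step_arm(
  deltas=[
    [[0,0,0],[0,0,0]],
    [[0,0,0],[0,0,0]],
    [[0,0,0],[0,0,0]],
    [[0,0,0],[0,0,0]],
    [[0,0,0],[0,0,0]],
    [[0,0,0],[0,0,0]],
    [[0,0,0],[0,0,0]],
    [[0,0,0],[0,0,0]],
  ],
  jaw=0.03,
)

```text
t: 23.52
ee_pos: [0.4597, 0.2588, 0.0117]
ee_rot: [-180.0, -0.0, 61.4]
ft_force: [-3.8, -0.5, 13.2]
opening: 0.0377
grasp_force: 59.4
```

Request:
step_arm(
  deltas=[
    [[0,0,0],[0,0,0]],
    [[0,0,0],[0,0,0]],
    [[0,0,-0.005],[0,0,0]],
    [[0,0,-0.01],[0,0,0]],
    [[0,0,-0.005],[0,0,0]],
    [[0,0,0],[0,0,0]],
    [[0,0,0],[0,0,0]],
    [[0,0,0],[0,0,0]],
  ],
)

```text
t: 24.18
ee_pos: [0.4594, 0.2586, 0.031]
ee_rot: [-180.0, 0.0, 61.4]
ft_force: [1.2, -0.5, -2.0]
opening: 0.0376
grasp_force: 61.3
```

Run:
```python
from h import *
s=st(); w=optics.read_camera('wrist'); C=cam('wrist',s); cv2.imwrite('pics/w11.png',w)
g=cv2.cvtColor(w,cv2.COLOR_BGR2GRAY)
q=proj(C,np.array(s['ee_pos'])+[0,0,.0205]); print('bore',q)
x,y=q.astype(int); print(cv2.resize(g[y-40:y+40,x-40:x+40],(20,20),interpolation=cv2.INTER_AREA))
go((.5313,-.013,.12),-28.55,8,(np.array(s['ee_pos'])+[0,0,.09],s['ee_rot'][2]-90))
```

```text
t24.18 [0.4594 0.2586 0.031 ] [-1.800e+02  1.000e-02  6.142e+01] F [ 1.2 -0.5 -2. ] open 0.0376 g 61.3
bore [320.00065828 264.06683328]
[[139 126 119 102 102 104 105 105 105 104 102 100  96  92  87  84 105 124
  124 127]
 [127 122 103  98 103 104 107 114 118 117 116 114 105  94  87  82  77 108
  123 119]
 [ 50  98  96 101 112 121 129 130 128 128 129 130 129 121 101  86  75  89
   73  66]
 [ 19  73  98 119 130 126 124 122 121 124 125 122 124 125 124 114  85  73
   50  38]
 [ 13  76 120 131 124 120 118 117 115 128 129 118 120 120 120 120 115  78
   34  20]
 [ 22 109 131 124 120 116 107  93  75  74  80  84 104 114 116 118 123 112
   54  14]
 [ 48 126 124 119 115  99  64  53  52  53  52  53  60  81 112 118 121 120
   87  16]
 [ 69 125 120 117  98  61  53  54  53  52  52  53  53  56  84 117 119 118
  106  30]
 [ 61 111 119 114  70  51  57  55  53  53  54  54  56  57  60 103 117 114
  116  53]
 [ 56  88 117 104  53  48  53  58  60  60  61  67  67  72  78  89 114 116
  119  60]
 [ 56  73 111 104  51  50  50  53  61  73  87 100 100  98  94  89 116 120
  124  59]
 [ 53  68  94 108  58  57  68  76  96 102 103 103 102 100  98 102 126 135
  138  58]
 [ 49  69  76 112  80  72  84  90 100 106 107 107 105 106 102 133 145 144
  137  53]
 [ 36  70  76 114 114  82  86  93  98 104 109 110 110 107 120 148 145 143
  121  29]
 [ 52  84  85 132 142 122  95  97  99 101 106 108 111 126 147 148 144 136
   98  26]
 [ 70  92  92 117 143 142 134 124 116 114 114 123 139 150 148 145 140 118
   91  41]
 [ 83  93  94  97 134 139 141 146 148 147 143 143 145 146 144 138 117  95
   93  57]
 [107  94  94  92 111 135 140 144 142 139 137 140 142 141 135 110  93  93
   92  71]
 [118  95  93  92  94 105 121 132 132 129 133 134 126 112  98  91  92  92
   91 104]
 [125  94  92  93  94  91  92  96  99 100 101 100  94  91  90  92  92  90
   94 130]]
8 x row [[-0.0255,0.0241,0.0001],[0,0,-0.00]]
```

The plate is held (about 2 N weight) with the bore centred on the TCP. I lift it and carry it above the post.

Request:
step_arm(
  deltas=[
    [[0,0,-0.02],[0,0,0]],
    [[0,0,-0.03],[0,0,0]],
    [[0,0,-0.03],[0,0,0]],
    [[-0.01,0.01,-0.01],[0,0,0]],
    [[-0.0255,0.0241,0],[0,0,0]],
    [[-0.0255,0.0241,0],[0,0,0]],
    [[-0.0255,0.0241,0],[0,0,0]],
    [[-0.0255,0.0241,0],[0,0,0]],
  ],
)

```text
t: 24.9
ee_pos: [0.4993, 0.1074, 0.1208]
ee_rot: [-180.0, 0.0, 61.4]
ft_force: [1.4, 0.2, -2.4]
opening: 0.0374
grasp_force: 61.5
```

Request:
step_arm(
  deltas=[
    [[-0.0255,0.0241,0],[0,0,0]],
    [[-0.0255,0.0241,0],[0,0,0]],
    [[-0.0255,0.0241,0],[0,0,0]],
    [[-0.0155,0.0141,0],[0,0,0]],
    [[0,0,0],[0,0,0]],
    [[0,0,0],[0,0,0]],
    [[0,0,0],[0,0,0]],
    [[0,0,0],[0,0,0]],
  ],
)

```text
t: 25.57
ee_pos: [0.5309, -0.0119, 0.1208]
ee_rot: [-180.0, 0.0, 61.5]
ft_force: [0.4, -0.3, -3.6]
opening: 0.0375
grasp_force: 61.4
```

Run:
```python
from h import *
s=st(); w=optics.read_camera('wrist'); C=cam('wrist',s); cv2.imwrite('pics/w12.png',w)
g=cv2.cvtColor(w,cv2.COLOR_BGR2GRAY)
q=proj(C,np.array(s['ee_pos'])+[0,0,.0205]); print('bore',q,'post',proj(C,(.5313,-.013,.06)))
x,y=q.astype(int); print(cv2.resize(g[y-30:y+30,x-30:x+30],(20,20),interpolation=cv2.INTER_AREA))
go((.5313,-.013,.08),-28.55,2)
a=optics.read_camera('top');b=optics.read_camera('scene'); cv2.imwrite('pics/t2.png',a);cv2.imwrite('pics/s2.png',b)
```

```text
t25.57 [ 0.5309 -0.0119  0.1208] [-1.7996e+02  1.0000e-02  6.1480e+01] F [ 0.4 -0.3 -3.6] open 0.0375 g 61.4
bore [319.97606407 264.06906592] post [320.6253523  212.83038014]
[[102 110 125 136 138 139 136 133 132 135 142 138 135 136 138 134 122 103
   87  78]
 [109 129 141 136 133 131 130 128 128 135 146 135 130 131 133 132 133 128
  108  81]
 [129 142 136 130 129 127 126 125 126 137 134 125 126 128 128 128 128 128
  129 106]
 [142 136 130 128 125 122 119 118 121 125 120 112 116 122 125 125 125 127
  129 130]
 [137 130 127 125 119 103  89 109 129  97  88  89  92 100 111 120 124 126
  129 131]
 [131 127 125 119  98  77  82 109 107  89  86  87  87  87  89 103 121 126
  129 129]
 [128 126 119  91  66  74  85  87  86  86  86  87  87  86  78  69 101 125
  128 127]
 [127 124 108  62  58  63  71  80  84  85  85  85  81  71  64  61  71 114
  126 124]
 [126 121  87  53  53  61  64  64  67  69  71  68  65  64  62  62  66  97
  124 122]
 [126 117  69  52  52  55  59  63  65  65  68  72  84  75  88  90  90  87
  119 123]
 [126 118  67  53  54  54  57  63  67  79  88 102 111 107 105 104  99  89
  118 125]
 [124 120  70  54  67  68  73  91 103 106 109 111 111 110 106 106 102  98
  125 129]
 [111 124  85  59  73  86  91 101 108 111 112 111 111 109 110 110 104 118
  145 139]
 [ 91 125 111  75  78  89  94  99 108 113 115 116 115 114 114 112 111 142
  156 154]
 [ 80 121 140 102  83  91  97 100 105 111 115 117 117 115 114 113 129 157
  156 155]
 [ 92 117 150 140 107  94 100 103 105 108 113 116 115 114 117 130 155 159
  156 153]
 [102 140 154 152 143 119 108 108 109 109 110 113 115 122 140 159 159 157
  155 151]
 [101 135 152 152 151 149 145 137 128 127 126 128 140 153 161 158 156 155
  151 143]
 [100 113 146 149 149 150 153 159 160 158 155 153 154 156 156 155 154 150
  140 116]
 [100 101 127 146 148 149 153 155 154 152 148 148 150 153 153 153 149 136
  111  98]]
2 x row [[-0.0004,0.0004,0.0204],[0,0,0.02]]
```

Request:
step_arm(
  deltas=[
    [[-0.0008,0.0008,0.015],[0,0,0]],
    [[0,0,0.012],[0,0,0]],
    [[0,0,0.01],[0,0,0]],
    [[0,0,0.007],[0,0,0]],
    [[0,0,0.006],[0,0,0]],
    [[0,0,0.005],[0,0,0]],
    [[0,0,0],[0,0,0]],
    [[0,0,0],[0,0,0]],
  ],
)

```text
t: 26.38
ee_pos: [0.5316, -0.014, 0.0661]
ee_rot: [-180.0, 0.0, 61.4]
ft_force: [-1.0, 0.1, -2.7]
opening: 0.0373
grasp_force: 61.5
```

There is no contact, so the bore is over the post. I continue slowly.

Request:
step_arm(
  deltas=[
    [[0,0,0.003],[0,0,0]],
    [[0,0,0.003],[0,0,0]],
    [[0,0,0.003],[0,0,0]],
    [[0,0,0.003],[0,0,0]],
    [[0,0,0],[0,0,0]],
    [[0,0,0],[0,0,0]],
    [[0,0,0],[0,0,0]],
    [[0,0,0],[0,0,0]],
  ],
)

```text
t: 27.05
ee_pos: [0.5316, -0.0139, 0.0542]
ee_rot: [180.0, -0.0, 61.4]
ft_force: [0.2, 0.3, -3.1]
opening: 0.0379
grasp_force: 61.5
```

Run:
```python
from h import *
s=st(); w=optics.read_camera('wrist'); C=cam('wrist',s)
g=cv2.cvtColor(w,cv2.COLOR_BGR2GRAY)
print('post',proj(C,(*s['ee_pos'][:2],.06)))
cv2.imwrite('pics/w13.png',cv2.resize(w[220:310,270:370],None,fx=6,fy=6,interpolation=cv2.INTER_CUBIC))
```

```text
t27.05 [ 0.5316 -0.0139  0.0542] [179.99  -0.    61.41] F [ 0.2  0.3 -3.1] open 0.0379 g 61.5
post [319.87079448 250.54633945]
```

View pics/w13.png

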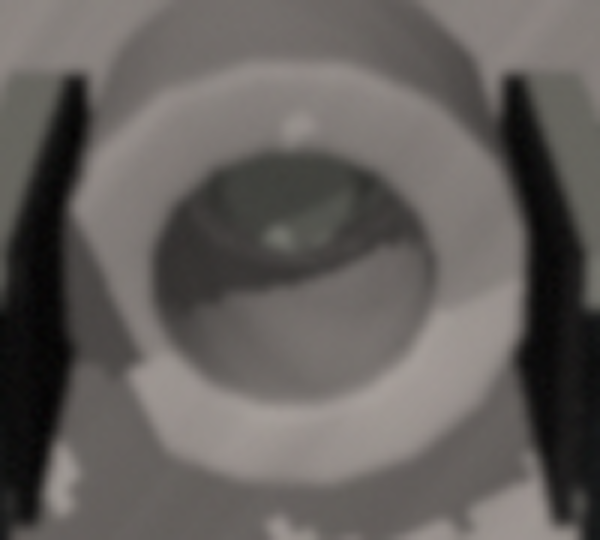

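The post top at crop (288,187) is concentric with the bore (295,~) to within about 0.7 mm. I lower onto the balls.

Request:
step_arm(
  deltas=[
    [[0,-0.0005,0.003],[0,0,0]],
    [[0,0,0.003],[0,0,0]],
    [[0,0,0.002],[0,0,0]],
    [[0,0,0.002],[0,0,0]],
    [[0,0,0.001],[0,0,0]],
    [[0,0,0.0005],[0,0,0]],
    [[0,0,0],[0,0,0]],
    [[0,0,0],[0,0,0]],
  ],
)

```text
t: 27.77
ee_pos: [0.5312, -0.0137, 0.0427]
ee_rot: [180.0, 0.0, 61.4]
ft_force: [0.0, 0.2, -2.4]
opening: 0.0375
grasp_force: 61.6
```

Request:
step_arm(
  deltas=[
    [[0,0,0.0005],[0,0,0]],
    [[0,0,0],[0,0,0]],
    [[0,0,0.0005],[0,0,0]],
    [[0,0,0],[0,0,0]],
    [[0,0,0],[0,0,0]],
    [[0,0,0],[0,0,0]],
    [[0,0,0],[0,0,0]],
    [[0,0,0],[0,0,0]],
  ],
)

```text
t: 28.43
ee_pos: [0.5318, -0.0138, 0.0422]
ee_rot: [179.9, -0.0, 61.4]
ft_force: [-0.8, -0.1, 8.8]
opening: 0.0377
grasp_force: 63.0
```

There is contact (8.8 N) at the expected height. I release and retreat.

Request:
step_arm(
  deltas=[
    [[0,0,-0.0005],[0,0,0]],
    [[0,0,0],[0,0,0]],
    [[0,0,0],[0,0,0]],
    [[0,0,0],[0,0,0]],
    [[0,0,0],[0,0,0]],
    [[0,0,0],[0,0,0]],
    [[0,0,0],[0,0,0]],
    [[0,0,0],[0,0,0]],
  ],
  jaw=0.065,
)

```text
t: 29.1
ee_pos: [0.5311, -0.0137, 0.0421]
ee_rot: [-180.0, 0.0, 61.4]
ft_force: [0.3, -0.5, 0.1]
opening: 0.0651
grasp_force: 0.0
```

Request:
step_arm(
  deltas=[
    [[0,0,-0.01],[0,0,0]],
    [[0,0,-0.02],[0,0,0]],
    [[0,0,-0.03],[0,0,0]],
    [[0,0,-0.03],[0,0,0]],
    [[0,0,-0.02],[0,0,0]],
    [[0,0,0],[0,0,0]],
    [[0,0,0],[0,0,0]],
    [[0,0,0],[0,0,0]],
  ],
)

```text
t: 29.77
ee_pos: [0.5308, -0.0135, 0.1521]
ee_rot: [-180.0, -0.0, 61.4]
ft_force: [-0.7, 0.0, -0.0]
opening: 0.0648
grasp_force: 0.0
```

Run:
```python
from h import *
s=st(); w=optics.read_camera('wrist'); C=cam('wrist',s); g=cv2.cvtColor(w,cv2.COLOR_BGR2GRAY)
P=(.5313,-.0132)
q=proj(C,(*P,.063)); print('bore exp',q); x,y=q.astype(int); print(cv2.resize(g[y-34:y+34,x-34:x+34],(17,17),interpolation=cv2.INTER_AREA))
# disc outline, expected level at z=.037: overlay edge contrast for heights
d=g.astype(float); gr=cv2.magnitude(cv2.Sobel(d,6,1,0),cv2.Sobel(d,6,0,1))
best=[]
from itertools import product
for z,dx,dy in product(np.arange(.031,.0471,.002),np.arange(-.004,.0041,.001),np.arange(-.004,.0041,.001)):
    v=[gr[tuple(np.round(proj(C,(P[0]+dx+.056*np.cos(a),P[1]+dy+.056*np.sin(a),z))[::-1]).astype(int))] for a in np.radians(range(0,360,6))]
    best.append((np.mean(v),z,dx,dy))
print([np.round(b,4) for b in sorted(best)[-4:]])
```

```text
t29.77 [ 0.5308 -0.0135  0.1521] [-179.98   -0.     61.42] F [-0.7  0.  -0. ] open 0.0648 g 0.0
bore exp [319.72617667 201.16829845]
[[133 133 134 137 138 135 136 133 135 136 137 137 137 133 134 135 137]
 [132 133 135 139 136 135 134 134 136 136 137 137 134 133 135 136 151]
 [133 134 138 137 134 134 130 126 122 121 126 133 133 135 135 136 137]
 [133 136 138 134 134 121 114 118 120 116 106 105 126 135 135 135 130]
 [135 138 134 135 121 120 134 137 137 138 134 118 102 130 136 131 130]
 [138 136 134 130 123 138 130 124 119 121 129 144 130 114 131 130 132]
 [138 134 135 124 136 129 105  78  79  73  94 141 152 126 127 131 132]
 [134 135 133 128 132 113  68 102 120 117  71 105 149 137 124 132 133]
 [134 134 133 130 128  90  68 115 131 135  83  73 141 148 130 133 136]
 [135 134 135 128 129  91  59 114 134 126  71  87 146 150 124 139 150]
 [134 136 136 128 132 119  74  77  83  71  72 120 157 147 114 148 152]
 [135 137 135 133 147 153 123 104  90  96 122 154 156 126 101 136 155]
 [137 135 139 154 154 153 152 151 146 146 157 156 138 105  98 133 153]
 [136 144 156 157 157 143 140 152 148 149 148 131 105  98  99 126 150]
 [144 156 158 157 160 146 108 112 114 117 108 101  99  99 100 131 152]
 [158 158 156 159 158 157 122  99 101 102 100  99  98 100 103 142 155]
 [158 156 159 158 157 158 143 112 102 101 100  98 100 101 126 154 153]]
[array([ 1.030154e+02,  3.300000e-02, -1.000000e-03, -3.000000e-03]), array([ 1.043941e+02,  3.500000e-02, -1.000000e-03, -2.000000e-03]), array([ 1.050577e+02,  3.300000e-02, -2.000000e-03, -2.000000e-03]), array([ 1.055817e+02,  3.300000e-02, -2.000000e-03, -3.000000e-03])]
```

The post shows concentric in the bore with its top flush, and the disc outline fits a level plate at the home height. I hand the job in.

```bash
python3 -c "
from cell import workorder
print(workorder.sign_off())"
```

```text
the job is handed in; nothing more can be done
None
```

The job is handed in at about 30 s of the 72 s allowed. By the last wrist picture and the contact height, the three large balls are in their pockets and the plate is level and home on them; the sign-off returned no verdict.

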